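# Pull the speed knob off the wheel control box

## Task

Take the standing knob puller by its wooden grip, slide its fork squarely under the middle of the wide knob on the potter's wheel control box, and pull the knob straight up off its spindle with the puller, without touching the knob with the gripper. Then set the puller down upright on the table with the knob still lying on its fork, and let go. Leave the narrow knob on its spindle.

Things in the scene. Friction and masses are not known exactly. Their poses are not given: they have to be found in the camera images.
- puller_grip (a point): Centre of the upright wooden grip (26 mm along x, 22 across y, 44 high) of a steel C-shaped puller, 0.16 kg, standing on the table. x points to the fork's open tips, z up. The flat fork lies straight below: underside 85 mm below this point, 5 thick, 48 wide; its slot, 26 wide, runs from 18 behind the point to the tips 39 ahead. Back plate 38 to 44 behind; arm underside 50 above the fork's top.
- wide_knob: Black push-on knob to pull off: round, 52 mm across, 24 high. Origin: centre of its flat underside, z up. It sits on one of the box's two spindles, underside 63 mm above the table, 18 above the panel. In that gap stands only the spindle's collar, 14 mm across (its nut at the panel 21 across, 4 high). The spindle reaches 13 mm up into the knob and springs hold it: about 9 N pops it off. 45 g.
- narrow_knob: The other black push-on knob, round, 30 mm in diameter, 32 mm high, seated in the same way on the other spindle. Origin: centre of its underside, z up. To be left alone.
- control_box: Grey control box of a potter's wheel, fixed: 110 mm (x) by 230 mm (y), 45 mm high, flat panel on top with a rocker switch 6 mm high between the knobs. Origin: centre of its underside; x points to its far side, away from the robot, z up. The two spindles stand at x = 5 mm, y = +55 and -55 mm in this frame.
There are look-alikes about, which are no part of the job. Of the things like the part that bears puller_grip, leave any that is purple; of the rest the larger one is meant.

How it is judged:
On the way:
1. the wide knob is clear of its spindle, lying on the puller's fork (height (world z) of wide_knob above 0.08 m and x of wide_knob in the frame of puller_grip between -0.025 and 0.025 m and y of wide_knob in the frame of puller_grip between -0.02 and 0.02 m and z of wide_knob in the frame of puller_grip below -0.07 m), for 0.2 s.
At the end, for the whole second after the job is handed in: The puller stands upright (within 8 degrees) on the table, with the wide knob lying flat on its fork (within 25 mm of the fork's centre, within 11 degrees of level) and at rest; the narrow knob is still on its spindle (moved less than 10 mm) (height (world z) of puller_grip below 0.1 m and angle between puller_grip's own z axis and vertical below 0.15 rad and height (world z) of wide_knob below 0.025 m and angle between wide_knob's own z axis and vertical below 0.2 rad and horizontal distance between wide_knob and puller_grip below 0.025 m and linear speed of wide_knob below 0.02 m/s and distance of narrow_knob from where it was at the start of the episode below 0.01 m); the robot touches nothing.
It fails at once if the gripper touches the wide knob (contact force between any of the arm, the fingers and wide_knob above 1 N).
It fails at once if the wide knob is tipped by more than 30 degrees instead of being pulled straight up (angle between wide_knob's own z axis and vertical above 0.52 rad).
It fails at once if the narrow knob is pulled from its place (distance of narrow_knob from where it was at the start of the episode above 0.01 m).
It also fails if it takes over 51 s, if anything falls off the work surface, if the arm or the gripper's body presses on something with over 40 N, if the wrist force passes 120 N, or if a joint passes its speed limit or range.

## Robot

A 6-joint arm with a two-finger parallel gripper is mounted at the origin on a cart in front of the work surface, level with it; the furniture and walls round the work are solid. World frame = base frame: x ahead of the robot, y to its left, z up, the work surface at z = 0. Lengths are in m, angles in rad, forces in N, time in s.
With the tool pointing down it reaches from about 0.325 to 0.775 m from the base axis. Payload 5.5 kg.
Tool frame: the origin (TCP) lies between the finger pads; the fingertips stand 8 mm ahead of it and the grasp point (between the pads) lies 11 mm behind it (tcp_to_tips is the distance from the TCP to the fingertips, in m); z points along the fingers, y is the direction in which the jaws open and shut (so a half turn about z gives the same grasp; the last joint's range is limited). The gripper opens to 88 mm and grips with 3 to 60 N. Pads are 20 mm wide; open, the fingers measure 115 mm over their backs; the gripper's body (75 mm by 178 mm) begins 61 mm behind the grasp point.
Start: joints at [1.139, 0.091, 1.231, -0, 1.82, -0.057], TCP at [0.22, 0.558, 0.231] pointing down, gripper open.
Joint ranges: [-2.87, 2.87], [-0.86, 2.18], [0.17, 2.46], [-1.51, 4.65], [0.06, 2.69], [-2.65, 2.65]. Speed limits (rad/s): [2.57, 2.57, 3.01, 3.14, 3.14, 3.14].

## Interface

Orientations are given as a unit quaternion [w, x, y, z].
In Python, from bench import * gives the robot as it stands. Calls block until the motion is done:
- move_to(position, orientation): joint-space move of the TCP to a pose.
- move_l(position, speed=0.15, orientation=None): straight line of the TCP; orientation=None keeps the orientation; speed is the mean speed in m/s.
- movej(angles): joint-space move.
- gripper_open() and close(): open the fingers fully, or close them until they stop; the grip force is fixed at half the most.
- hold(seconds).
- inverse_kinematics(position, orientation): joint angles nearest the present ones, or None.
- state(): the state.
- get_image(name): name is "scene" or "top" or "wrist"; returns a dict with "frame" (384x512x3 uint8, blue, green, red), "depth" (384x512 float32, m along the optical axis (not along the pixel's ray), 0 where there is no reading), "camera_matrix" (3x3 intrinsics, pixels), "view" (4x4, takes a point from world to camera coordinates). Camera axes: x right, y up, looking along -z (the intrinsics and any distortion apply to the point x, -y, -z); pixel columns grow to the right and rows downward; lengths in m; the calibration is good to about 2 mm. A picture is of the moment at which its call begins.
A pose or a line that the arm cannot do raises IKError and nothing moves.
- job_done(): hands the job in, once; it reports no verdict.
The state is a dict: "time": time; "joint_pos": joint angles; "dq": joint speeds; "joint_torque": joint torques, N m; "ee_pos": TCP position; "ee_rot": TCP orientation; "ft_force": force on the tool from outside, world axes, zero at the start; "moment": the same for the moment, N m; "finger_gap": finger opening in m.
Only numpy, scipy, OpenCV 4.12 (cv2) and the standard library are available. Lean on these libraries where they do the work, as an engineer would, in place of code of your own. Each camera call takes 0.05 s, during which the arm holds its last target. There are 200 camera calls.

## Working session

There is one attempt and no reset: what is moved stays moved. The work goes in short steps, each a Python script; the robot and the scene stay as the last script left them, time stands still between calls to the robot, and variables do not carry over. Pictures are saved under pics/ and viewed, about 8 in all and at most 12, crops included, and the job is handed in when it is done.

```bash
mkdir -p pics; ls; cat > h.py <<'E'
from bench import *
import numpy as np, cv2
def pts(im):
    d=im["depth"];K=im["camera_matrix"];V=np.linalg.inv(im["view"])
    v,u=np.mgrid[:d.shape[0],:d.shape[1]]
    P=np.stack([(u-K[0,2])/K[0,0]*d,-(v-K[1,2])/K[1,1]*d,-d,np.ones_like(d)],-1)
    W=(P@V.T)[...,:3]; W[d<=0]=np.nan
    return W
E
python3 - <<'E'
from h import *
ims=[get_image(n) for n in("scene","top")]
for n,i in zip("st",ims): np.savez(f"pics/{n}0.npz",**i)
for n,i in zip("st",ims):
    cv2.imwrite(f"pics/{n}0.png",cv2.resize(i["frame"],None,fx=1.5,fy=1.5))
    print(np.linalg.inv(i["view"])[:3,3])
print(state()["time"],state()["finger_gap"])
E
```

```text
pics
[0.09524356 0.22911833 0.73308631]
[ 0.32856138 -0.08525913  1.06704874]
0.1 0.08784855604486944
```

View pics/s0.png

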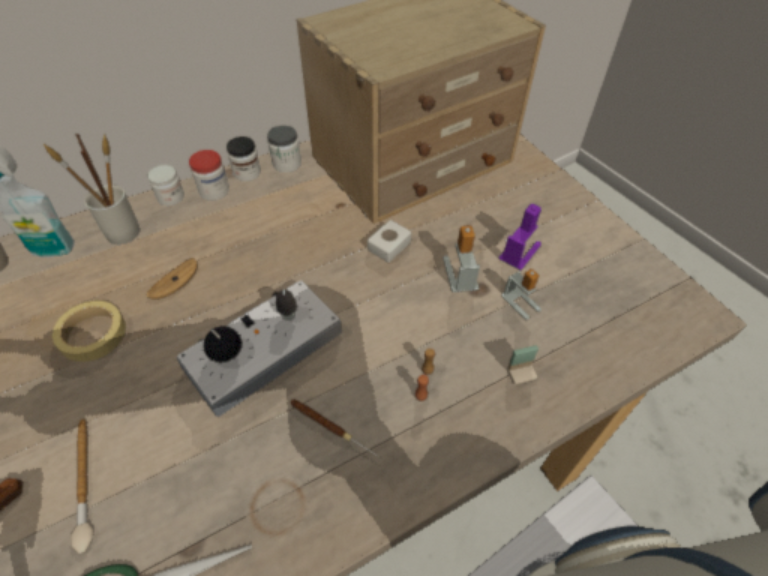

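View pics/t0.png

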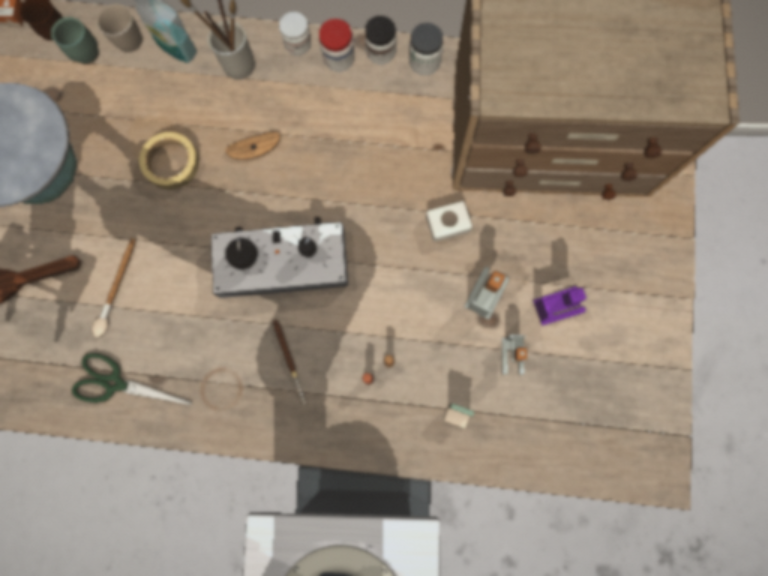

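Candidates (1.5x pixels): grey puller at scene (462,262) / top (490,290); smaller grey at scene (520,295) / top (514,350); purple at scene (522,240) / top (562,305). I choose the larger grey one. The wide knob is at top (241,253), the narrow one at (307,246).

```bash
python3 - <<'E'
from h import *
for n in "st":
    im=dict(np.load(f"pics/{n}0.npz")); W=pts(im); f=im["frame"]; hsv=cv2.cvtColor(f,cv2.COLOR_BGR2HSV); Z=W[...,2]
    print("==",n)
    def rep(name,m,mina=15):
        k,l,s,c=cv2.connectedComponentsWithStats(m.astype(np.uint8))
        for j in range(1,k):
            if s[j,4]<mina: continue
            P=W[l==j]; r=cv2.minAreaRect(P[:,:2].astype(np.float32)*1000)
            print(name,"px",c[j].round()*1.5,"n",s[j,4],"mean",np.nanmean(P,0).round(4),"zmax",np.nanpercentile(P[:,2],98).round(4),"rect",np.round(r[0],1),np.round(r[1],1),round(r[2],1))
    near=(W[...,0]>.2)&(W[...,0]<.8)
    rep("tall",near&(Z>.02)&(Z<.16),40)
    rep("boxtop",near&(Z>.038)&(Z<.051),300)
    rep("dark",near&(Z>.06)&(Z<.12)&(hsv[...,2]<70),30)
    rep("wood",near&(Z>.05)&(Z<.16)&(hsv[...,0]<20)&(hsv[...,1]>120)&(hsv[...,2]>70),15)
    cr=f[150:260,280:410] if n=="t" else f[130:230,280:370]
    cv2.imwrite(f"pics/crop_{n}.png",cv2.resize(cr,None,fx=4,fy=4,interpolation=cv2.INTER_CUBIC))
E
cd pics; python3 -c "
import cv2,numpy as np
a=cv2.imread('crop_s.png');b=cv2.imread('crop_t.png');h=max(a.shape[0],b.shape[0])
p=lambda x:cv2.copyMakeBorder(x,0,h-x.shape[0],0,0,0)
c=np.hstack([p(a),p(b)]);cv2.imwrite('crops.png',cv2.resize(c,None,fx=.89,fy=.89));print(c.shape)"
```

```text
== s
tall px [762.   13.5] n 126 mean [ 0.7808 -1.5612  0.0454] zmax 0.0765 rect [  773.8 -1558.9] [26.1 53.3] 75.7
tall px [433.5 159. ] n 4276 mean [ 0.7192 -0.3212  0.0941] zmax 0.1579 rect [ 713.1 -347.2] [369.3  89.7] 76.3
tall px [522.  232.5] n 428 mean [ 0.4996 -0.3463  0.0675] zmax 0.1077 rect [ 504.7 -351.1] [34.1 57.9] 23.2
tall px [388.5 237. ] n 398 mean [ 0.6494 -0.168   0.0289] zmax 0.0326 rect [ 653.  -170.6] [53.7 70.8] 17.9
tall px [466.5 256.5] n 446 mean [ 0.511  -0.2285  0.0677] zmax 0.1077 rect [ 514.9 -234.9] [33.9 59.6] 58.0
tall px [523.5 280.5] n 229 mean [ 0.4239 -0.2795  0.0568] zmax 0.0825 rect [ 427.6 -283.4] [45.3 25.6] 1.8
tall px [256.5 345. ] n 4552 mean [0.5603 0.1321 0.0488] zmax 0.0907 rect [582.1 125.1] [129.4 227.9] 6.7
tall px [ 87. 330.] n 553 mean [0.7516 0.3398 0.0235] zmax 0.0264 rect [753.4 338.6] [ 93.1 100.8] 1.1
tall px [523.5 355.5] n 180 mean [ 0.3249 -0.1886  0.0429] zmax 0.057 rect [ 326.4 -191.1] [39.2  9.6] 70.5
tall px [429. 357.] n 75 mean [ 0.4017 -0.0688  0.0427] zmax 0.054 rect [403.4 -70.4] [13.6 15.3] 87.0
tall px [423. 384
[... 2498 characters left out ...]
ax 0.0976 rect [581.7  68.2] [24.6 20.6] 72.5
wood px [609. 192.] n 45 mean [ 0.6955 -0.4399  0.0643] zmax 0.0709 rect [ 698.3 -438.3] [23.9 17.9] 14.4
wood px [510.  190.5] n 15 mean [ 0.6934 -0.2698  0.0664] zmax 0.0699 rect [ 694.3 -270. ] [12.2  7.1] 82.2
wood px [495.  280.5] n 77 mean [ 0.5288 -0.2373  0.1031] zmax 0.1095 rect [ 531.4 -238.3] [17.9 22.8] 64.1
wood px [520.5 354. ] n 37 mean [ 0.4163 -0.2801  0.0797] zmax 0.0833 rect [ 416.4 -281.5] [13.7 16.5] 88.2
wood px [388.5 360. ] n 17 mean [ 0.4032 -0.0698  0.0527] zmax 0.0552 rect [403.7 -69.7] [ 8.8 10.5] 46.0
wood px [367.5 378. ] n 22 mean [ 0.3736 -0.0363  0.0532] zmax 0.057 rect [373.8 -36.8] [11.7 12.1] 58.6
(440, 880, 3)
```

View pics/crops.png

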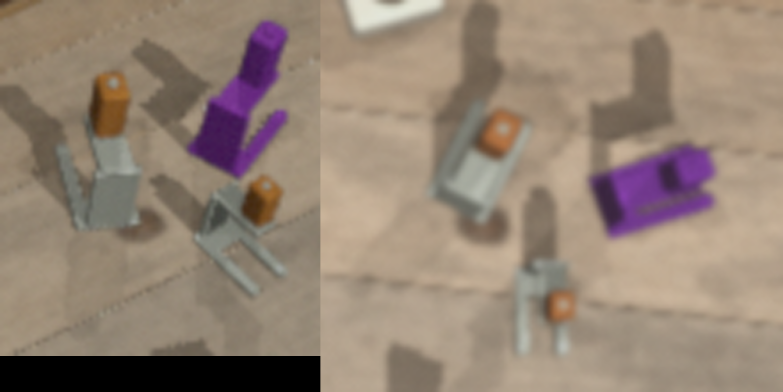

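The crop confirms it: orange grip over a grey C, top z≈0.108 (expected 0.107), yaw about -30°. The smaller grey has its grip top at 0.083, the other is purple. The knob from the box frame (0.5728, 0.178) agrees with its direct measure. Now I go above the puller and look.

```bash
cat >> h.py <<'E'
def q(yaw): return np.array([0,np.cos(yaw/2),np.sin(yaw/2),0])
E
python3 - <<'E'
from h import *
y=np.radians(-30)
for yy in(y,y+np.pi): print(inverse_kinematics([.529,-.238,.21],q(yy)),inverse_kinematics([.57,.178,.2],q(yy-y+.112)))
c=[(abs(inverse_kinematics([.529,-.238,.21],q(yy))[5]),yy) for yy in (y,y+np.pi) if inverse_kinematics([.529,-.238,.21],q(yy)) is not None]
yy=min(c)[1]
move_to([.529,-.238,.21],q(yy)); print(yy,state()["time"],state()["joint_pos"])
i=get_image("wrist"); np.savez("pics/w1.npz",**i); cv2.imwrite("pics/w1.png",i["frame"])
W=pts(i);hsv=cv2.cvtColor(i["frame"],cv2.COLOR_BGR2HSV)
d=np.hypot(W[...,0]-.529,W[...,1]+.238)<.075
Z=W[...,2]
g=d&(Z>.1)&(Z<.115)
print("top of grip",cv2.minAreaRect(W[g][:,:2].astype(np.float32)*1000),g.sum(),np.median(Z[g]))
g=d&(Z>.05)&(Z<.072)&(hsv[...,1]<80); P=W[g][:,:2].astype(np.float32)*1000
print("arm",cv2.minAreaRect(P),len(P))
g=d&(Z>.001)&(Z<.01)&(hsv[...,1]<60); P=W[g][:,:2].astype(np.float32)*1000
print("fork",len(P),cv2.minAreaRect(P) if len(P) else "")
E
```

```text
[-4.81422220e-01  3.39571081e-02  1.32665360e+00 -4.44089210e-16
  1.78098195e+00  1.61297288e+00] [ 2.45716812e-01  7.91933473e-02  1.29738524e+00 -4.44089210e-16
  1.76501407e+00  1.70451314e+00]
[-4.81422220e-01  3.39571081e-02  1.32665360e+00 -4.44089210e-16
  1.78098195e+00 -1.52861977e+00] [ 2.45716812e-01  7.91933473e-02  1.29738524e+00 -4.44089210e-16
  1.76501407e+00 -1.43707951e+00]
2.6179938779914944 3.1 [-4.80183864e-01  3.39157496e-02  1.32657982e+00  2.01852424e-04
  1.78100904e+00 -1.52846238e+00]
top of grip ((532.0615844726562, -240.4691162109375), (21.90821647644043, 25.86572265625), 60.354576110839844) 711 0.10695872772536069
arm ((518.4341430664062, -233.46469116210938), (33.62362289428711, 56.88285446166992), 62.69601058959961) 995
fork 1271 ((514.3988647460938, -236.14462280273438), (121.32457733154297, 138.0252685546875), 14.70991039276123)
```

View pics/w1.png

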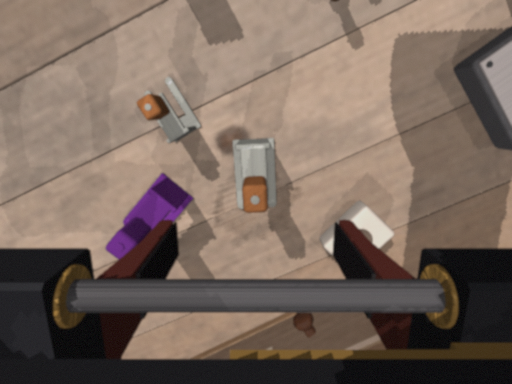

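The close view shows the grip at (256,195): centre (0.532,-0.2405), top face 21.9 x 25.9 mm at z 0.107, yaw about -29.3°. It matches the description, so I grasp and lift.

```bash
python3 - <<'E'
from h import *
Q=q(np.radians(-29.3+180))
move_to([.532,-.2405,.15],Q)
move_l([.532,-.2405,.076],.08); close(); hold(.2)
s=state();print("gap",s["finger_gap"],s["ee_pos"],s["ft_force"],s["time"])
move_l([.532,-.2405,.19],.1)
# over in front of the knob, tips short of it
a=np.radians(6.4);u=np.array([np.cos(a),np.sin(a)]);k=np.array([.5725,.178])
p=k-u*.095
move_to([*p,.19],q(a+np.pi)); hold(.2)
s=state();print("gap",s["finger_gap"],s["ee_pos"],s["ft_force"],s["time"])
for n in("scene","top"):
    i=get_image(n);np.savez(f"pics/{n}2.npz",**i)
    W=pts(i);h=cv2.cvtColor(i["frame"],cv2.COLOR_BGR2HSV)
    r,c=(slice(120,330),slice(60,330)) if n=="scene" else (slice(80,290),slice(60,330))
    cv2.imwrite(f"pics/{n}2.png",cv2.resize(i["frame"][r,c],None,fx=1.45,fy=1.45))
cv2.imwrite("pics/c2.png",np.hstack([cv2.imread("pics/scene2.png"),cv2.imread("pics/top2.png")]))
E
```

```text
gap 0.021731940840364217 [ 0.53195124 -0.24044161  0.07588606] [ 0.06258663 -0.04180148 -1.47215424] 5.8
gap 0.022236447073731225 [0.47847094 0.16659201 0.18990345] [-0.65449221  0.02063273 -2.61891285] 8.8167
```

View pics/c2.png

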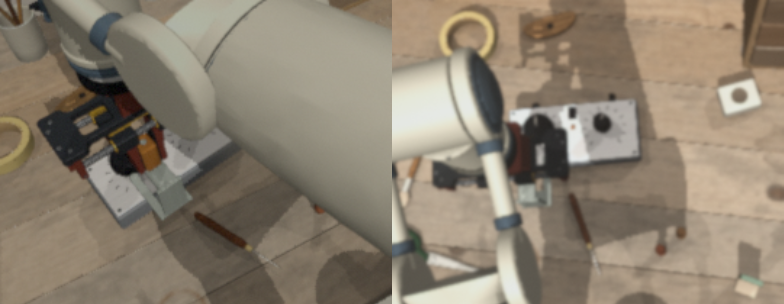

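The puller hangs in the jaws beside the box, fork towards the knob. I'll check numerically for tilt and height in hand (back plate in the scene view, arm and knob in the wrist view).

```bash
python3 - <<'E'
from h import *
a=np.radians(6.4);R=np.array([[np.cos(a),np.sin(a)],[-np.sin(a),np.cos(a)]]);k=np.array([.5725,.178])
s=state();g=np.array([*s["ee_pos"][:2],s["ee_pos"][2]+.009])
w=get_image("wrist");np.savez("pics/w3.npz",**w);cv2.imwrite("pics/w3.png",w["frame"])
for n,i in(("scene",dict(np.load("pics/scene2.npz"))),("wrist",w)):
    W=pts(i).reshape(-1,3);W=W[~np.isnan(W[:,0])]
    L=np.c_[(W[:,:2]-g[:2])@R.T,W[:,2]-g[2]]*1000
    m=(L[:,0]>-60)&(L[:,0]<-30)&(abs(L[:,1])<30)&(L[:,2]>-95)&(L[:,2]<-35);P=L[m]
    print(n,"back",len(P))
    if len(P)>20:
        print(" x,y med",np.median(P,0).round(1),"pct y",np.percentile(P[:,1],[2,98]).round(1),"z",np.percentile(P[:,2],[1,99]).round(1),"dx/dz,dx/dy",np.linalg.lstsq(np.c_[P[:,2],P[:,1],np.ones(len(P))],P[:,0],rcond=None)[0].round(3))
    m=(L[:,0]>-40)&(L[:,0]<-16)&(abs(L[:,1])<14)&(L[:,2]>-32)&(L[:,2]<-15);P=L[m]
    if len(P)>20: print(" arm top z",np.median(P[:,2]).round(1),len(P),"dz/dx,dz/dy",np.linalg.lstsq(np.c_[P[:,:2],np.ones(len(P))],P[:,2],rcond=None)[0].round(3))
    D=(W[:,:2]-k)@R.T*1000
    m=(np.hypot(*D.T)<40)&(W[:,2]>.0835)&(W[:,2]<.091)
    if m.sum()>20: print(" knob top",m.sum(),cv2.minEnclosingCircle(D[m].astype(np.float32)),D[m].mean(0))
E
```

```text
scene back 303
 x,y med [-44.6   0.6 -64.7] pct y [-23.8  21.2] z [-83.7 -36.1] dx/dz,dx/dy [-7.7000e-02  3.6000e-02 -4.8439e+01]
 arm top z -22.5 173 dz/dx,dz/dy [ 2.7000e-02 -7.0000e-03 -2.1749e+01]
 knob top 136 ((-3.376117706298828, 9.797283172607422), 21.031681060791016) [-4.51369486 12.42051071]
wrist back 635
 x,y med [-44.   -0.9 -66.8] pct y [-24.4  22.4] z [-82.4 -36.2] dx/dz,dx/dy [-8.3000e-02  4.0000e-03 -4.8094e+01]
 arm top z -21.6 1933 dz/dx,dz/dy [ 1.0000e-03 -5.0000e-03 -2.1644e+01]
 knob top 53 ((21.702239990234375, 1.1739635467529297), 10.532034873962402) [22.50099668  0.98312306]
```

View pics/w3.png

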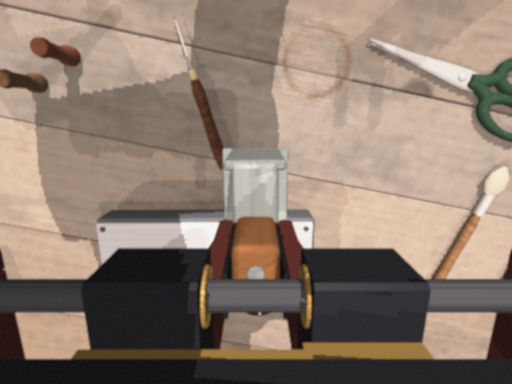

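All checks agree: arm level (slope 0.001), arm top 21.6 mm below grip centre (expected 22), lateral error under 1 mm. I go in with the fork underside at z≈0.0535, watching forces.

```bash
python3 - <<'E'
from h import *
a=np.radians(6.4);u=np.array([np.cos(a),np.sin(a)]);k=np.array([.5725,.178])
f=lambda t:(print(t,state()["ee_pos"].round(4) if hasattr(state()["ee_pos"],"round") else state()["ee_pos"],np.round(state()["ft_force"],2),round(state()["time"],2)))
move_l([*(k-u*.095),.1295],.06);hold(.2);f("down")
f0=np.array(state()["ft_force"])
for d in(.06,.04,.02,.0):
    move_l([*(k-u*d),.1295],.05);f(d)
    if np.linalg.norm(np.array(state()["ft_force"])-f0)>4: print("contact, stop");break
for n in("scene","wrist"):
    i=get_image(n);np.savez(f"pics/{n}4.npz",**i)
cv2.imwrite("pics/s4.png",cv2.resize(np.load("pics/scene4.npz")["frame"][150:320,60:260],None,fx=3,fy=3,interpolation=cv2.INTER_CUBIC))
E
```

```text
down [0.4783 0.1675 0.1299] [-1.43 -0.04 -3.25] 10.32
0.06 [0.5128 0.1713 0.1294] [ 0.17 -0.14 -1.22] 11.18
0.04 [0.5329 0.1735 0.1293] [-0.11  0.02 -1.99] 11.72
0.02 [0.5527 0.1758 0.1293] [-0.09 -0.   -2.66] 12.28
0.0 [0.5726 0.178  0.1293] [-0.35 -0.82 -2.06] 12.82
```

View pics/s4.png

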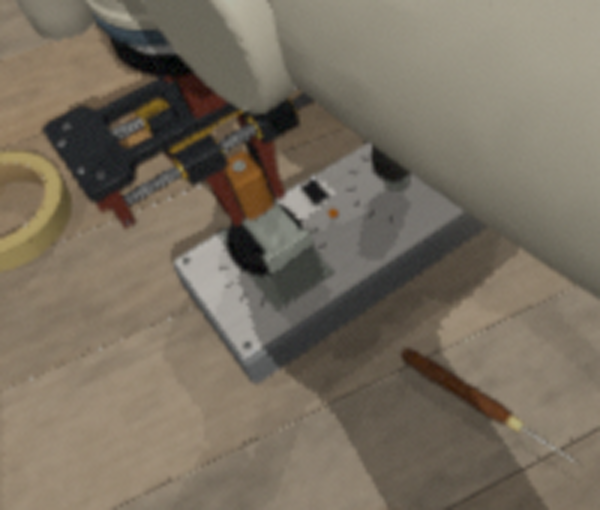

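The picture shows the fork under the knob (black at (245,240)), back plate beside it at (285,260), with no contact force. I pull straight up slowly.

```bash
python3 - <<'E'
from h import *
p=list(state()["ee_pos"])
for z in(.133,.136,.14,.15,.17,.20):
    move_l([.5725,.178,z],.02 if z<.16 else .05);s=state();print(z,np.round(s["ft_force"],2),round(s["time"],2),round(s["finger_gap"],4))
hold(.4)
i=get_image("scene");np.savez("pics/scene5.npz",**i)
cv2.imwrite("pics/s5.png",cv2.resize(i["frame"][110:320,60:260],None,fx=2.8,fy=2.8,interpolation=cv2.INTER_CUBIC))
W=pts(i);hsv=cv2.cvtColor(i["frame"],cv2.COLOR_BGR2HSV)
m=(hsv[...,2]<60)&(W[...,2]>.12)&(W[...,2]<.168)&(np.hypot(W[...,0]-.5725,W[...,1]-.178)<.045)
print(m.sum(),np.nanmean(W[m],0),np.nanpercentile(W[m],[2,98],axis=0))
a=np.radians(6.4);u=np.array([np.cos(a),np.sin(a)]);g=np.array([.40,.17])
for t in((.40,.17),(.40,.20),(.42,.12)): print(t,inverse_kinematics([*t,.08],q(a+np.pi)) is not None)
E
```

```text
0.133 [-0.49  1.27 -1.87] 13.25 0.022
0.136 [ 0.8  -0.08 -5.85] 13.55 0.0217
0.14 [-0.64  0.1  -3.02] 13.9 0.022
0.15 [-0.09  0.22 -3.09] 14.55 0.0221
0.17 [-0.6   0.34 -2.85] 15.1 0.022
0.2 [ 0.4   0.33 -1.7 ] 15.85 0.0219
177 [0.56476818 0.19404606 0.14821675] [[0.54843834 0.18593801 0.13266814]
 [0.58709692 0.2027765  0.15411403]]
(0.4, 0.17) True
(0.4, 0.2) True
(0.42, 0.12) True
```

View pics/s5.png

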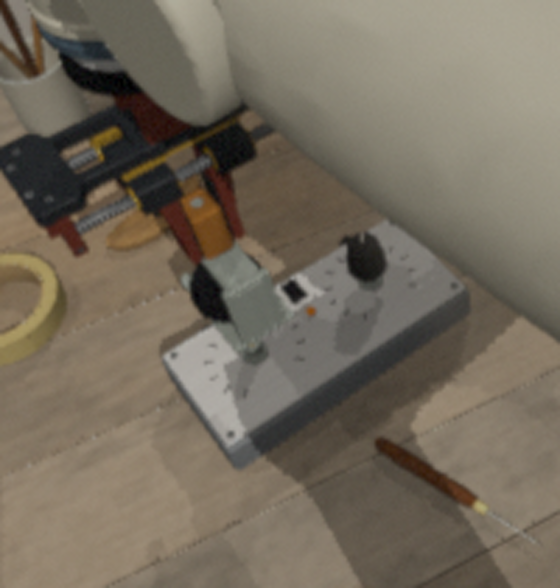

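The knob rides on the fork, clear of its bare spindle at (255,345), with its top at z≈0.153 as expected. The narrow knob is still in place. I carry it to the free spot at (0.44, 0.24), left-front of the box.

```bash
python3 - <<'E'
from h import *
t=[.44,.24]
move_l([*t,.20],.08);hold(.2)
move_l([*t,.095],.06);hold(.3);b=state()["ft_force"][2]
for z in(.079,.0775,.0765,.0758):
    move_l([*t,z],.015);hold(.15);s=state();print(z,round(s["ft_force"][2]-b,2),round(s["ee_pos"][2],4))
    if s["ft_force"][2]-b>3: break
gripper_open();hold(.3)
move_l([*t,.2],.08);
move_to([.35,-.05,.3],state()["ee_rot"]);hold(.3)
i=get_image("scene");tp=get_image("top");print(state()["time"])
cv2.imwrite("pics/s6.png",np.hstack([cv2.resize(x,(390,390)) for x in(i["frame"][170:370,30:230],tp["frame"][130:280,70:220])]))
W=pts(tp);hsv=cv2.cvtColor(tp["frame"],cv2.COLOR_BGR2HSV);d=np.hypot(W[...,0]-.44,W[...,1]-.24)<.07
for n,m in(("grip",d&(W[...,2]>.095)),("arm",d&(W[...,2]>.05)&(W[...,2]<.07)),("knob",d&(hsv[...,2]<60)&(W[...,2]>.022)&(W[...,2]<.04))):
    print(n,m.sum(),np.nanmean(W[m],0).round(4),np.nanmax(W[m],0).round(4))
E
```

```text
0.079 0.36 0.0791
0.0775 0.46 0.0775
0.0765 0.51 0.0765
0.0758 0.04 0.0759
27.9583
grip 112 [0.4395 0.2372 0.1055] [0.4543 0.2495 0.1116]
arm 184 [0.4154 0.2335 0.0623] [0.455  0.251  0.0691]
knob 115 [0.4415 0.2255 0.0279] [0.4622 0.2383 0.0334]
```

View pics/s6.png

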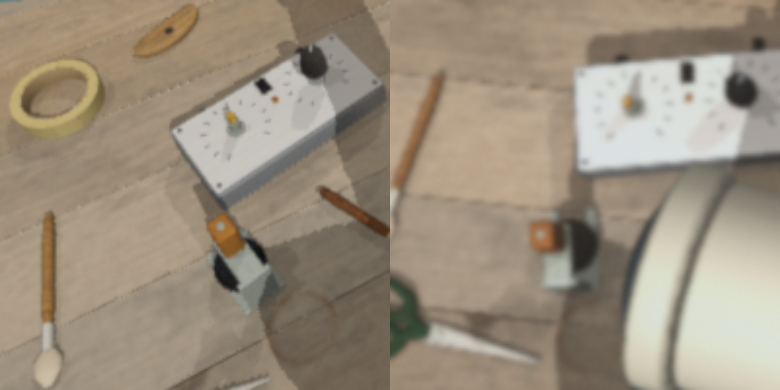

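The puller stands upright on the table with the knob flat on its fork (top z≈0.029), at left image (240,265). The narrow knob is at (312,60), still on its spindle. Handing in.

```bash
python3 -c "
from bench import *
job_done(); print(state()['time'])"
```

```text
the job is handed in; nothing more can be done
the job is handed in; nothing more can be done
```

I pulled the wide knob off its spindle with the large grey puller, set the puller down with the knob still on its fork at about (0.44, 0.24), and let go. I handed the job in at about 28 s; no verdict is reported.

**During the pull:** I saw no contact while sliding the fork in. After the pull, the knob rode on the fork with its top at z≈0.153, as expected, and its spindle was bare.

**Last checks:**
- **Puller:** it stands upright. The camera gave a mean grip-face height of 0.1055, against an expected top of 0.107.
- **Wide knob:** it lies flat on the fork. Its top is at about z 0.028–0.03 (expected 0.029), and its x agrees with the puller to within a few millimetres. I saw only part of it past the arm, so its y position is judged by eye.
- **Narrow knob:** it looks untouched on its spindle. I judged this from the picture and did not measure it again.
- **Robot:** the arm was well clear of everything.

**Disagreements:**
- **Tilt in the grip:** before the fork went in, a fit of the back plate showed a lean of about 0.08 rad, but the arm's top was level. I trusted the arm, and the fork then slid in freely.
- **Setting down:** the wrist force showed no clear contact when the puller reached the table.

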